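# Turn the sleeve rack to its empty hook and hang the inspected sleeve

## Task

Turn the rotary rack by its top handle until the empty hook stands in the middle of the gap in the guard rail. Then take the steel sleeve from the wooden cradle, pass it over the hook's upturned nose, push it back firmly but gently (about 5 to 15 N, for about half a second) against the hook's flange, lower it so that it hangs on the hook there, and let go. Do not drop or force it, keep the hung sleeves on their hooks, and leave the other things on the bench where they are.

Things in the scene. Friction and masses are not known exactly. Their poses are not given: they have to be found in the camera images.
- rotor: the turning part of the rack: hub, handle and four hooks. Origin on the table, on the rack's vertical axis; x points the way of the empty hook, z up. The empty hook stands in the gap when this x axis and the stand's x axis agree; it starts 0.9 to 1.7 rad anticlockwise (seen from above) of the gap. Turns either way; friction of about 0.3 N m keeps it where it is left.
- stand: fixed stand of the rotary rack. Origin on the table, on the rotor's vertical axis; x points through the middle of the 84 degree gap in the blue guard rail. The rail runs round everywhere else at radius 178 mm: bars 8 mm thick at heights 85 and 150 mm. The round foot has radius 85 mm.
- handle (a point): middle of the black bar handle on top of the rotor, on its axis, 201 mm above the table: 70 mm long, 14 mm wide, 28 mm high, lengthwise square to the empty hook (along this point's y; x points the way of the empty hook). Under it a shaft 18 mm thick, then the hub, top at 167 mm. Long turns may take two grasps.
- flange: dark rigid stop flange of the empty hook: a disc of radius 22 mm that turns with the rotor. Origin at the centre of its outer face, on the axis of the hook's level peg (16 mm thick), 130 mm above the table, 88 mm from the rotor's axis; x points outwards along the peg, z up. The other three hooks are alike, at quarter turns, each with a sleeve on it.
- nose (a point): top of the upturned nose at the outer end of the empty hook's peg, 14 mm above the peg's axis, 34 mm out from the flange's face. The nose is 8 mm wide and thick (30 to 38 mm out, where the peg ends). Axes as the flange's.
- sleeve: the sleeve to hang: steel tube, outside diameter 54 mm, bore 30 mm, length 24 mm, about 0.3 kg. Origin at its centre, x along its axis. It stands on its curved side in the cradle, axis level, centre 43 mm above the table. It passes the nose with its centre 0 to 6 mm above the peg's axis; hung, it is 7 mm below that axis and, pressed home, 12 mm out from the flange's face.
- cradle: wooden cradle that holds the sleeve, fixed, 50 by 44 mm, 26 mm high at its ends. Origin under its centre, x along the sleeve's axis.
- hung1: sleeve like the first, hung on a hook of the rack; origin at its centre
- hung2: another hung sleeve; origin at its centre
- hung3: another hung sleeve; origin at its centre
- flat_sleeve: loose short sleeve on the bench standing on its end, diameter 54 mm, 24 mm high; origin under its centre. Leave it.
- tall_sleeve: tall steel sleeve standing on the bench, diameter 54 mm, height 100 mm; origin under its centre. Leave it.
- tall_sleeve2: second tall sleeve, the same size. Leave it.
- mug: mug, diameter 76 mm, height 85 mm; origin under its centre. Leave it.
- wrench: wrench lying on the bench. Leave it.
There are look-alikes about, which are no part of the job. What is shaped like the hung3 but purple is not meant. Leave any blue look-alike of the sleeve alone.

How it is judged (in metres and radians):
On the way, in this order (a step that is already met when the one before it is completed fails the run):
1. the empty hook stands in the middle of the gap (within 15 mm), the sleeve still in its cradle (x of flange in the frame of stand above 0.05 m and y of flange in the frame of stand between -0.015 and 0.015 m and distance of sleeve from where it was at the start of the episode below 0.02 m), for 0.2 s.
2. the sleeve, on the empty hook in the gap, is pressed against the flange with more than 3 N (contact force between sleeve and flange above 3 N and x of sleeve in the frame of flange between 0.009 and 0.0145 m and y of sleeve in the frame of flange between -0.008 and 0.008 m and z of sleeve in the frame of flange between -0.012 and 0.009 m and x of flange in the frame of stand above 0.05 m and y of flange in the frame of stand between -0.018 and 0.018 m), for 0.2 s.
At the end, for the whole second after the job is handed in: The sleeve hangs at rest on the empty hook: centre 4 to 11 mm below the peg axis, within 6 mm sideways, face within 2.5 mm of the flange, axis within 0.15 rad of the peg; the hook in the gap within 18 mm; the other three sleeves still hung (centres above 112 mm) (x of sleeve in the frame of flange between 0.009 and 0.0145 m and y of sleeve in the frame of flange between -0.006 and 0.006 m and z of sleeve in the frame of flange between -0.011 and -0.004 m and angle between the x axis of sleeve and the x axis of flange, either way round below 0.15 rad and x of flange in the frame of stand above 0.05 m and y of flange in the frame of stand between -0.018 and 0.018 m and linear speed of sleeve below 0.02 m/s and angular speed of sleeve below 0.3 rad/s and height (world z) of each of hung1, hung2, hung3 above 0.112 m); the robot touches nothing.
It fails at once if the sleeve is forced or dropped against the rack (more than 22 N) (contact force between sleeve and stand above 22 N or contact force between sleeve and rotor above 22 N).
It fails at once if a hung sleeve is knocked off its hook (height (world z) of any of hung1, hung2, hung3 below 0.1 m).
It fails at once if something else on the bench is pushed more than 30 mm (distance of any of flat_sleeve, tall_sleeve, tall_sleeve2, mug, wrench from where it was at the start of the episode above 0.03 m).
It also fails if it takes over 72 s, if anything falls off the work surface, if the arm or the gripper's body presses on something with over 40 N, if the wrist force passes 120 N, or if a joint passes its speed limit or range.

## Robot

A 6-joint arm with a two-finger parallel gripper is mounted at the origin on the work surface. World frame = base frame: x ahead of the robot, y to its left, z up, the work surface at z = 0. Lengths are in mm, angles in degrees, forces in N, time in s.
With the tool pointing down it reaches from about 350 to 850 mm from the base axis. Payload 8.1 kg.
Tool frame: the origin (TCP) lies midway between the tips of the shut fingers; the grasp point (between the pads) lies 19 mm behind it; z points along the fingers, y is the line along which they close (so a half turn about z gives the same grasp; the last joint's range is limited). The gripper opens to 85 mm and grips with 20 to 120 N. Pads are 22 mm wide; open, the fingers measure 114 mm over their backs; the gripper's body (76 mm by 85 mm) begins 54 mm behind the grasp point. The pads swing forward as they close: fully open they stand 13 mm farther back than shut.
Start: joints at [-80.982, 7.471, 85.268, -0, 87.261, -4.893], TCP at [144.273, -582.401, 231.292] pointing down, gripper open.
Joint ranges: [-169.43, 169.43], [-51.17, 129.36], [1.28, 143.12], [-76.62, 256.62], [0, 156.53], [-152.29, 152.29]. Speed limits (degrees/s): [136.94, 136.94, 159.86, 180, 180, 180].

## Interface

Orientations are given as [roll, pitch, yaw] about the fixed x, y, z axes, in that order (R = Rz(yaw) Ry(pitch) Rx(roll)).
In Python, from bench import r gives the robot as it stands. The module is installed in compiled form; this text tells all that it offers.
- The arm moves only by the tool jog_arm, never from a script. Its argument "rows" is a list of rows, each a list of 2 entries, a list of its own where there are three numbers: the shift along the tool's x, y, z in mm, then the turn, a rotation vector about the tool's x, y, z in rad. A call has 1 to 10 rows; each row is the pose to reach, as a shift and turn from the pose commanded when the call began, along the tool's axes at that moment; what a row does not reach only later rows make up. A row lasts 1/10 s, in which the tool goes at most 50 mm and 8.59 degrees, less where a joint would pass 70% of its speed; a pose out of reach is approached as far as the arm can. A call with a gripper value outside its range is refused whole. "grip" is the finger opening in mm, from 0 to 85.4, set as the call begins (left out, the last holds). The fingers move at their own pace and stop on an object; "force" is the grip in N (left out, the last holds). Time passes only in rows, so rows that repeat a pose let the fingers close. It gives the time, the measured TCP pose, the force, the opening and the grip force at its end, in the units of the state.
- r.sense(): the state, without advancing time (a new reading comes with each control period).
- r.snapshot(name): name is "side" or "top" or "wrist"; returns (picture, depth): 384x512x3 uint8, blue, green, red; 384x512 float32, mm along the optical axis (not along the pixel's ray), 0 where there is no reading.
- r.camera_params(name): a dict with "fx", "fy", "cx", "cy" (pixels), "dist_coeffs" ([k1, k2, p1, p2, k3] as OpenCV has them; the pictures are not rectified), "pose" (4x4, takes a point from camera to world coordinates); the wrist camera has in their place "tool_from_camera" (4x4, takes a point from camera to tool coordinates, whose origin is the TCP and whose axes are the flange's). Camera axes: x right, y down, z forward; pixel columns grow to the right and rows downward; lengths in mm; the calibration is good to about 2 mm. A picture is of the moment at which its call begins: read the wrist's pose just before it. camera_params takes no time and is no camera call.
- r.hand_in(): hands the job in; it is judged then, once.
The state is a dict: "time": time; "joint_pos": joint angles; "qd": joint speeds; "joint_efforts": joint torques, N m; "tool_pos": TCP position; "tcp_rot": TCP orientation; "ft_force": force on the tool from outside, world axes, zero at the start; "wrist_torque": the same for the moment, N m; "finger_gap": finger opening in mm; "grip_force": force on a finger pad.
Only numpy, scipy, OpenCV 4.12 (cv2) and the standard library are available. Lean on these libraries where they do the work, as an engineer would, in place of code of your own. Each camera call takes 0.05 s, during which the arm holds its last target. There are 200 camera calls.

## Working session

There is one attempt and no reset: what is moved stays moved. The work goes in short steps, Python scripts to look and compute and a tool call to move; the robot and the scene stay as the last step left them, time stands still between calls to the robot, and variables do not carry over. Pictures are saved under pics/ and viewed, at most 10 in all, crops included, and the job is handed in when it is done.

Besides the shell and the picture viewer there is one more tool, called after ">>>" by a JSON object that holds its "method" and its "body". jog_arm: Moves the arm, as the interface text tells. Its arguments: {"type":"object","properties":{"rows":{"type":"array"},"grip":{"type":"number"},"force":{"type":"number"}},"required":["rows"]}

```bash
mkdir -p pics; cat > h.py <<'E'
from bench import r
import numpy as np, cv2
from scipy.spatial.transform import Rotation as R
def shot(n,name):
    s=r.sense(); im,d=r.snapshot(n); cv2.imwrite(f'pics/{name}.png',im); np.savez(f'pics/{name}.npz',im=im,d=d); return s,im,d
def pose(n,s=None):
    c=r.camera_params(n)
    if n!='wrist': return np.array(c['pose'])
    T=np.eye(4);T[:3,:3]=R.from_euler('xyz',s['tcp_rot'],degrees=True).as_matrix();T[:3,3]=s['tool_pos']
    return T@np.array(c['tool_from_camera'])
def rays(n,uv):
    c=r.camera_params(n);K=np.array([[c['fx'],0,c['cx']],[0,c['fy'],c['cy']],[0,0,1.]])
    p=cv2.undistortPoints(np.array(uv,float).reshape(-1,1,2),K,np.array(c['dist_coeffs'])).reshape(-1,2)
    return np.c_[p,np.ones(len(p))]
def pts(n,uv,d,s=None):   # with depth
    uv=np.array(uv);T=pose(n,s);q=rays(n,uv)*d[uv[:,1],uv[:,0]][:,None]
    return q@T[:3,:3].T+T[:3,3]
def plane(n,uv,z,s=None):
    T=pose(n,s);q=rays(n,uv)@T[:3,:3].T;o=T[:3,3]
    return o+q*((z-o[2])/q[:,2])[:,None]
def cloud(n,d,s=None):
    v,u=np.nonzero(d>0);uv=np.c_[u,v];return uv,pts(n,uv,d,s)
E
python3 - <<'E'
from h import *
print(r.sense())
for n in ['side','top']:
    s,im,d=shot(n,n+'0'); print(n,pose(n).round(2).tolist(), (d>0).mean())
print(r.camera_params('wrist'))
E
```

```text
{'time': 0.0, 'joint_pos': array([-8.09797321e+01,  7.51745733e+00,  8.53285398e+01, -1.07036326e-04,
        8.72608971e+01, -4.89417807e+00]), 'qd': array([0.05356698, 0.01788104, 0.07627767, 0.07785535, 0.03056855,
       0.02754263]), 'joint_efforts': array([-4.55940744e-04, -5.69403005e+01, -5.00555098e+01, -2.78490425e-04,
        1.46291495e-02,  3.65978778e-06]), 'tool_pos': array([ 144.20795251, -581.85335754,  230.22702096]), 'tcp_rot': array([-1.79893486e+02, -9.01323549e-03,  1.39144428e+01]), 'ft_force': array([-0.18751676,  0.17711259, -0.78506111]), 'wrist_torque': array([-0.00864673,  0.00534806, -0.02192025]), 'grip_force': 0.0, 'finger_gap': 85.4181995681625}
side [[0.93, -0.2, 0.3, 142.62], [-0.37, -0.47, 0.8, -1177.69], [-0.02, -0.86, -0.52, 811.66], [0.0, 0.0, 0.0, 1.0]] 0.995880126953125
top [[0.03, -1.0, 0.06, 479.13], [-1.0, -0.03, 0.0, -129.29], [-0.0, -0.06, -1.0, 1494.31], [0.0, 0.0, 0.0, 1.0]] 0.9961751302083334
{'fx': 318.4312951493249, 'fy': 318.4312951493249, 'cx': 260.2590877119152, 'cy': 197.1381178518125, 'dist_coeffs': array([-0.06182761,  0.        ,  0.        ,  0.        ,  0.        ]), 'tool_from_camera': array([[ 8.28172691e-04, -9.60726675e-01, -2.77495173e-01,
         7.10998170e+01],
       [ 9.99999523e-01,  6.51692353e-04,  7.28207508e-04,
         9.98393184e-01],
       [-5.18766896e-04, -2.77495643e-01,  9.60726756e-01,
        -1.42817051e+02],
       [ 0.00000000e+00,  0.00000000e+00,  0.00000000e+00,
         1.00000000e+00]])}
```

View pics/side0.png

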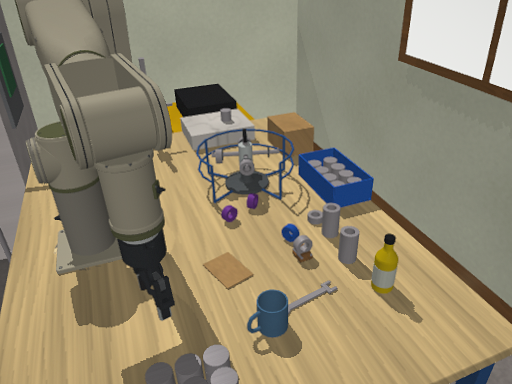

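View pics/top0.png

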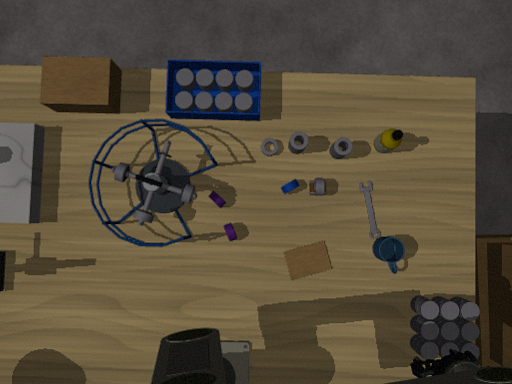

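Side view: the rack is at about (245,160) with the gap facing the camera. The steel sleeve in its cradle is at (302,245), with the blue look-alike beside it at (290,232). Top view: rack axis at about (155,183), gap facing right, empty hook pointing up at (168,148), and the sleeve in its cradle at (318,187).

```bash
cat > m1.py <<'E'
from h import *
from scipy.optimize import least_squares
for n in ['top','side']:
    f=np.load(f'pics/{n}0.npz');im,d=f['im'],f['d'];uv,P=cloud(n,d)
    hsv=cv2.cvtColor(im,cv2.COLOR_BGR2HSV)[uv[:,1],uv[:,0]].astype(int)
    blue=(hsv[:,0]>98)&(hsv[:,0]<125)&(hsv[:,1]>110)
    box=(uv[:,0]>80)&(uv[:,0]<225)&(uv[:,1]>110)&(uv[:,1]<255) if n=='top' else (uv[:,0]>190)&(uv[:,0]<300)&(uv[:,1]>125)&(uv[:,1]<215)
    m=blue&box&(P[:,2]>138)&(P[:,2]<166);Q=P[m]
    o=least_squares(lambda x:np.hypot(Q[:,0]-x[0],Q[:,1]-x[1])-x[2],[*Q[:,:2].mean(0),178],loss='soft_l1',f_scale=3).x
    a=np.sort(np.arctan2(Q[:,1]-o[1],Q[:,0]-o[0]));g=np.diff(np.r_[a,a[0]+2*np.pi]);k=g.argmax()
    print(n,m.sum(),'circle',o.round(1),'gap mid deg',np.degrees(a[k]+g[k]/2),'width',np.degrees(g[k]),Q[:,2].mean())
    rr=np.hypot(P[:,0]-o[0],P[:,1]-o[1]);th=np.degrees(np.arctan2(P[:,1]-o[1],P[:,0]-o[0]))
    h=(rr<40)&(P[:,2]>195)&(P[:,2]<230);H=P[h];w,V=np.linalg.eigh(np.cov(H[:,:2].T))
    print('handle',h.sum(),H.mean(0).round(1),np.degrees(np.arctan2(*V[::-1,1])),np.sqrt(w))
    for lo,hi in((50,85),(90,130)):
        mm=(rr>lo)&(rr<hi)&(P[:,2]>115)&(P[:,2]<175);hh,_=np.histogram(th[mm],36,(-180,180));print(lo,{int(-180+10*i):int(c) for i,c in enumerate(hh) if c})
    # bench objects z>8 near sleeve
    b=(uv[:,0]>255)&(uv[:,0]<410)&(uv[:,1]>120)&(uv[:,1]<275) if n=='top' else (uv[:,0]>275)&(uv[:,0]<365)&(uv[:,1]>195)&(uv[:,1]<270)
    msk=np.zeros(d.shape,np.uint8);msk[uv[b&(P[:,2]>12)][:,1],uv[b&(P[:,2]>12)][:,0]]=1
    c,l,st,ce=cv2.connectedComponentsWithStats(msk,connectivity=4)
    for i in range(1,c):
        if st[i,4]>25:
            q=P[l[uv[:,1],uv[:,0]]==i];t=q[q[:,2]>q[:,2].max()-12];print('obj',ce[i].round(),st[i,4],'mean',t.mean(0).round(1),'max',q[:,2].max().round(1),q.min(0).round(),q.max(0).round())
E
python3 m1.py; python3 - <<'E'
import cv2
im=cv2.imread('pics/top0.png');a=im[105:260,75:350];cv2.imwrite('pics/topc.png',cv2.resize(cv2.convertScaleAbs(a,alpha=1.8),None,fx=2.9,fy=2.9,interpolation=cv2.INTER_CUBIC))
E
```

```text
top 626 circle [575.8 171.5 175.6] gap mid deg -107.85776361681913 width 81.17358585568952 152.06797830854123
handle 141 [576.2 170.8 213.6] 73.70486855698395 [ 4.07547585 20.68310649]
50 {-120: 15, -110: 47, -100: 8, -30: 17, -20: 51, -10: 5, 60: 17, 70: 43, 80: 2, 150: 19, 160: 59, 170: 2}
90 {-130: 6, -120: 57, -110: 82, -100: 47, -30: 3, -20: 73, 50: 11, 60: 55, 70: 71, 80: 44, 140: 6, 150: 46, 160: 74, 170: 61}
obj [388. 139.] 510 mean [ 728.  -508.1  169.5] max 176.9 [ 697. -536.   12.] [ 756. -477.  177.]
obj [298. 142.] 308 mean [ 715.1 -239.1   99.9] max 107.8 [ 688. -264.   13.] [ 741. -212.  108.]
obj [340. 147.] 342 mean [ 701.8 -367.1   99.5] max 107.3 [ 675. -393.   13.] [ 727. -341.  107.]
obj [269. 146.] 172 mean [ 706.8 -153.5   25.7] max 34.4 [ 680. -179.   12.] [ 731. -129.   34.]
obj [318. 186.] 248 mean [ 585.7 -306.2   68.2] max 75.5 [ 560. -330.   13.] [ 612. -281.   76.]
obj [289. 186.] 144 mean [ 583.9 -218.6   51.7] max 58.5 [ 561. -245.   13.] [ 608. -191.   59.]
obj [390. 251.] 484 mean [ 401.3 -518.2   85. ] max 91.9 [ 331. -555.   12.] [ 440. -478.   92.]
side 183 circle [575.  171.2 175.9] gap mid deg -107.81022420597364 width 81.58623309095802 151.85588545295425
handle 47 [570.2 160.5 209.7] 73.981279654331 [ 4.17877218 22.67748787]
50 {-120: 4, -110: 4, -100: 1, -30: 6, -20: 37, 80: 1, 150: 2, 160: 34, 170: 3}
90 {-180: 1, -130: 7, -120: 45, -110: 48, -100: 32, -30: 2, -20: 39, 60: 12, 70: 3, 80: 15, 90: 2, 150: 4, 160: 35, 170: 56}
obj [331. 212.] 919 mean [ 712.  -241.1   98.9] max 104.6 [ 678. -267.   12.] [919. -49. 105.]
obj [298. 241.] 573 mean [ 580.6 -307.9   66.8] max 73.3 [ 557. -333.   12.] [ 609. -194.   73.]
obj [348. 243.] 619 mean [ 698.9 -369.8   98.7] max 104.5 [ 673. -397.   12.] [ 726. -341.  104.]
```

View pics/topc.png

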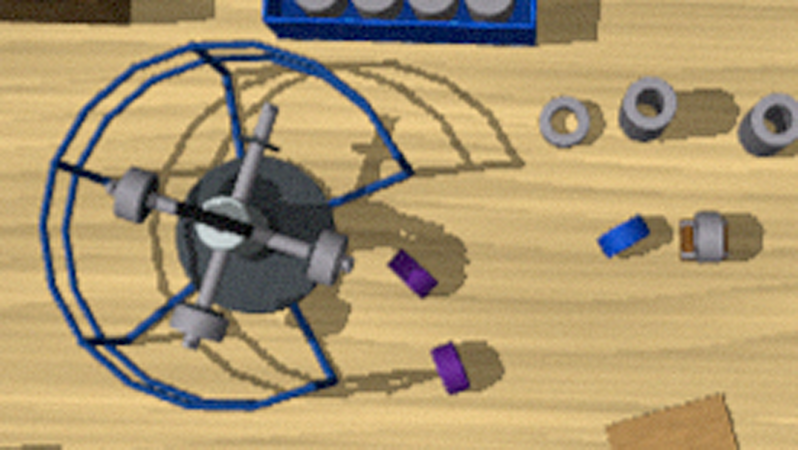

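Top crop: the rotor hub is at crop (225,222), with the handle running from (175,205) to (250,235). The empty hook points up to (268,110). The gap opens right, between (410,170) and (333,380). The sleeve is at (710,237).

Measured: axis (575.8, 171.3), gap at -107.8°, hook at -16.3°. The turn needed is about -91.5°, which q6 can cover in one grasp.

```bash
cat > go.py <<'E'
# usage: go.py x y z yaw ... : rows from the commanded pose; stores the rounded result as the new commanded pose
import sys,json,os,numpy as np
from scipy.spatial.transform import Rotation as R
f='cmd.json'
c=json.load(open(f)) if os.path.exists(f) else [144.273,-582.401,231.292,13.911]
Rt=lambda y:R.from_euler('xyz',[180,0,y],degrees=True)
a=[float(x) for x in sys.argv[1:]];R0=Rt(c[3])
n=c
for i in range(0,len(a),4):
    t=a[i:i+4];s=R0.inv().apply(np.array(t[:3])-c[:3]).round(1);w=(R0.inv()*Rt(t[3])).as_rotvec().round(3)
    print([s.tolist(),w.tolist()],'dist',np.linalg.norm(s).round(),'deg',np.degrees(np.linalg.norm(w)).round(1))
    n=[*(np.array(c[:3])+R0.apply(s)).tolist(),c[3]-float(np.degrees(w[2]))]
json.dump(n,open(f,'w'))
E
python3 go.py 250 -350 300 40 400 -135 300 73.7 
```

```text
[[158.5, -200.2, -68.7], [0.0, 0.0, -0.455]] dist 264.0 deg 26.1
[[355.8, -372.8, -68.7], [0.0, 0.0, -1.044]] dist 520.0 deg 59.8
```

```bash
rm cmd.json; python3 go.py 360 -205 300 73.7;python3 go.py 575.8 171.3 265 73.7; python3 go.py 575.8 171.3 182 73.7
```

```text
[[300.1, -314.5, -68.7], [0.0, 0.0, -1.044]] dist 440.0 deg 59.8
[[421.7, 101.8, 35.0], [0.0, -0.0, 0.0]] dist 435.0 deg 0.0
[[-0.0, -0.0, 83.0], [0.0, -0.0, 0.0]] dist 83.0 deg 0.0
```

>>> {"method": "jog_arm", "body": {"rows": [[[300.1,-314.5,-68.7],[0,0,-1.044]],[[300.1,-314.5,-68.7],[0,0,-1.044]],[[300.1,-314.5,-68.7],[0,0,-1.044]],[[300.1,-314.5,-68.7],[0,0,-1.044]],[[300.1,-314.5,-68.7],[0,0,-1.044]],[[300.1,-314.5,-68.7],[0,0,-1.044]],[[300.1,-314.5,-68.7],[0,0,-1.044]],[[300.1,-314.5,-68.7],[0,0,-1.044]],[[300.1,-314.5,-68.7],[0,0,-1.044]],[[300.1,-314.5,-68.7],[0,0,-1.044]]], "grip": 55}}

```text
time: 1.1
tool_pos: [362.0, -201.3, 301.0]
tcp_rot: [179.9, -0.1, 74.1]
ft_force: [0.5, -1.6, -0.2]
finger_gap: 55.2
grip_force: 0.0
```

>>> {"method": "jog_arm", "body": {"rows": [[[421.7,101.8,35],[0,0,0]],[[421.7,101.8,35],[0,0,0]],[[421.7,101.8,35],[0,0,0]],[[421.7,101.8,35],[0,0,0]],[[421.7,101.8,35],[0,0,0]],[[421.7,101.8,35],[0,0,0]],[[421.7,101.8,35],[0,0,0]],[[421.7,101.8,35],[0,0,0]],[[421.7,101.8,35],[0,0,0]],[[421.7,101.8,35],[0,0,0]]]}}

```text
time: 2.1
tool_pos: [576.2, 174.4, 262.3]
tcp_rot: [-179.8, 0.0, 73.9]
ft_force: [-0.1, -0.5, -0.3]
finger_gap: 54.8
grip_force: 0.0
```

```bash
python3 - <<'E'
from h import *
s,im,d=shot('wrist','w1');print(s['time'],s['tool_pos'],s['tcp_rot'],s['ft_force'],s['finger_gap'])
uv,P=cloud('wrist',d,s);m=(P[:,2]>195)&(P[:,2]<222)&(np.hypot(P[:,0]-576,P[:,1]-171)<50);H=P[m]
print(m.sum(),H.mean(0));w,V=np.linalg.eigh(np.cov(H[:,:2].T));print(np.degrees(np.arctan2(*V[::-1,1])),np.sqrt(w))
E
```

```text
2.1 [576.22534393 174.39271738 262.26773118] [-1.79808409e+02  4.07750845e-02  7.39225581e+01] [-0.13096343 -0.49733802 -0.30328766] 54.7947660329954
2308 [578.8556517  176.68947391 214.33598439]
73.7476436902633 [ 3.99718145 20.16691638]
```

View pics/w1.png

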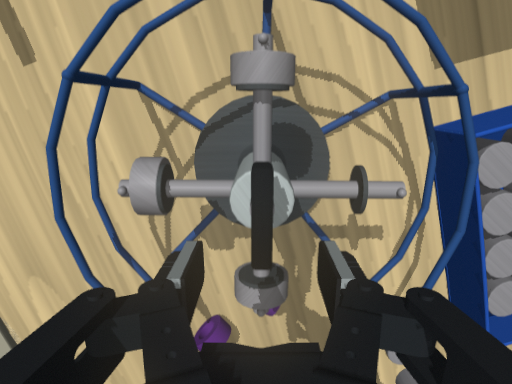

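Wrist view: the handle lies along the tool's x axis at (262,215), centred between the fingers (about 190 and 335). The empty hook points right, with its flange at (360,188). Lowering and gripping.

>>> {"method": "jog_arm", "body": {"rows": [[[0,0,40],[0,0,0]],[[0,0,70],[0,0,0]],[[0,0,83],[0,0,0]],[[0,0,83],[0,0,0]],[[0,0,83],[0,0,0]]]}}

```text
time: 2.65
tool_pos: [576.4, 170.7, 183.5]
tcp_rot: [179.9, -0.0, 73.7]
ft_force: [-0.7, -0.6, 0.5]
finger_gap: 55.0
grip_force: 0.0
```

>>> {"method": "jog_arm", "body": {"rows": [[[0,0,0],[0,0,0]],[[0,0,0],[0,0,0]],[[0,0,0],[0,0,0]],[[0,0,0],[0,0,0]],[[0,0,0],[0,0,0]],[[0,0,0],[0,0,0]]], "grip": 8, "force": 40}}

```text
time: 3.25
tool_pos: [576.2, 171.6, 183.9]
tcp_rot: [179.9, -0.1, 73.7]
ft_force: [-3.7, -0.9, 5.6]
finger_gap: 15.4
grip_force: 38.9
```

>>> {"method": "jog_arm", "body": {"rows": [[[0,0,0],[0,0,0.05]],[[0,0,0],[0,0,0.14]],[[0,0,0],[0,0,0.24]],[[0,0,0],[0,0,0.34]],[[0,0,0],[0,0,0.44]],[[0,0,0],[0,0,0.54]],[[0,0,0],[0,0,0.64]],[[0,0,0],[0,0,0.73]],[[0,0,0],[0,0,0.8]],[[0,0,0],[0,0,0.8]]]}}

```text
time: 4.25
tool_pos: [574.9, 172.6, 183.8]
tcp_rot: [-179.9, 0.0, 27.8]
ft_force: [-11.4, 2.8, 9.4]
finger_gap: 15.1
grip_force: 39.3
```

>>> {"method": "jog_arm", "body": {"rows": [[[0,0,0],[0,0,0.05]],[[0,0,0],[0,0,0.14]],[[0,0,0],[0,0,0.24]],[[0,0,0],[0,0,0.34]],[[0,0,0],[0,0,0.44]],[[0,0,0],[0,0,0.54]],[[0,0,0],[0,0,0.64]],[[0,0,0],[0,0,0.74]],[[0,0,0],[0,0,0.797]],[[0,0,0],[0,0,0.797]]]}}

```text
time: 5.25
tool_pos: [574.8, 174.2, 183.9]
tcp_rot: [-179.8, 0.1, -17.8]
ft_force: [-10.0, 9.7, 8.6]
finger_gap: 15.0
grip_force: 39.2
```

```bash
python3 - <<'E'
from h import *
s=r.sense();print(s['tcp_rot'],s['ft_force'],s['wrist_torque'])
s,im,d=shot('top','top1');uv,P=cloud('top',d);o=[575.8,171.3]
rr=np.hypot(P[:,0]-o[0],P[:,1]-o[1]);th=np.degrees(np.arctan2(P[:,1]-o[1],P[:,0]-o[0]))
m=(rr>95)&(rr<130)&(P[:,2]>112)&(P[:,2]<160);hh,_=np.histogram(th[m],72,(-180,180));print({int(-180+5*i):int(c) for i,c in enumerate(hh) if c})
E
```

```text
[-1.79790304e+02  1.19586095e-01 -1.77666738e+01] [-10.04120057   9.70221329   8.57907   ] [1.68846395 1.70705457 0.25145309]
{-115: 1, -110: 36, -105: 26, -35: 6, -30: 27, -25: 25, -20: 41, -15: 25, -10: 18, -5: 8, 175: 1}
```

>>> {"method": "jog_arm", "body": {"rows": [[[0,0,0],[0,0,0]],[[0,0,0],[0,0,0]],[[0,0,0],[0,0,0]],[[0,0,-20],[0,0,0]],[[0,0,-60],[0,0,0]],[[0,0,-98],[0,0,0]],[[0,0,-98],[0,0,0]],[[0,0,-98],[0,0,0]],[[0,0,-98],[0,0,0]]], "grip": 60}}

```text
time: 6.2
tool_pos: [575.4, 171.0, 278.6]
tcp_rot: [179.9, 0.1, -17.8]
ft_force: [0.4, -0.2, 0.7]
finger_gap: 60.1
grip_force: 0.0
```

```bash
cat > m2.py <<'E'
from h import *
import sys
s,im,d=shot('wrist','w2');print(s['time'],s['tool_pos'],s['tcp_rot'])
uv,P=cloud('wrist',d,s)
m=(P[:,2]>195)&(P[:,2]<222)&(np.hypot(P[:,0]-576,P[:,1]-171)<50);H=P[m];w,V=np.linalg.eigh(np.cov(H[:,:2].T));print('handle',H.mean(0),np.degrees(np.arctan2(*V[::-1,1])))
hsv=cv2.cvtColor(im,cv2.COLOR_BGR2HSV)[uv[:,1],uv[:,0]].astype(int)
blue=(hsv[:,0]>98)&(hsv[:,0]<125)&(hsv[:,1]>110)&(P[:,2]>138)&(P[:,2]<166)
from scipy.optimize import least_squares
Q=P[blue];o=least_squares(lambda x:np.hypot(Q[:,0]-x[0],Q[:,1]-x[1])-178,[576,171],loss='soft_l1',f_scale=3).x;print('rail',o,blue.sum())
rr=np.hypot(P[:,0]-o[0],P[:,1]-o[1]);th=np.degrees(np.arctan2(P[:,1]-o[1],P[:,0]-o[0]))
for lo,hi in((50,80),(92,115),(118,130)):
  m=(rr>lo)&(rr<hi)&(P[:,2]>120)&(P[:,2]<160)&(abs(th+108)<25);print('peg',lo,m.sum(),P[m].mean(0).round(1),P[m][:,2].max())
E
python3 m2.py
```

```text
6.2 [575.41252221 170.98065767 278.62972175] [ 1.79942323e+02  9.13117138e-02 -1.77941191e+01]
handle [580.69445716 171.57436408 214.37231191] 164.003165465785
rail [574.03002858 170.866522  ] 4109
peg 50 554 [560.3 107.6 136.3] 139.7004343520556
peg 92 421 [549.8  70.2 136.3] 142.75791786241655
peg 118 78 [546.1  53.9 138.2] 144.77066588981074
```

View pics/w2.png

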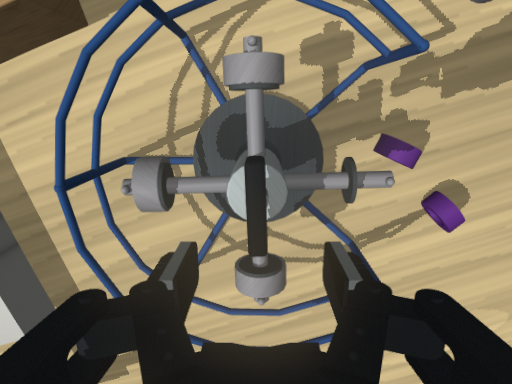

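```bash
echo '[575.8,171.3,280,-17.8]'>cmd.json; python3 go.py 580 -70 270 36;python3 go.py 585 -306 180 88
```

```text
[[77.8, 228.5, 10.0], [0.0, 0.0, -0.939]] dist 242.0 deg 53.8
[[-134.7, 193.8, 90.0], [-0.0, 0.0, -0.908]] dist 253.0 deg 52.0
```

>>> {"method": "jog_arm", "body": {"rows": [[[0,0,-20],[0,0,-0.05]],[[40,115,5],[0,0,-0.45]],[[77.8,228.5,10],[0,0,-0.939]],[[77.8,228.5,10],[0,0,-0.939]],[[77.8,228.5,10],[0,0,-0.939]],[[77.8,228.5,10],[0,0,-0.939]],[[77.8,228.5,10],[0,0,-0.939]],[[77.8,228.5,10],[0,0,-0.939]]], "grip": 80}}

```text
time: 7.05
tool_pos: [579.0, -72.5, 267.6]
tcp_rot: [-179.9, 0.2, 36.1]
ft_force: [-0.4, 0.4, 1.2]
finger_gap: 80.2
grip_force: 0.0
```

>>> {"method": "jog_arm", "body": {"rows": [[[-134.7,193.8,90],[0,0,-0.908]],[[-134.7,193.8,90],[0,0,-0.908]],[[-134.7,193.8,90],[0,0,-0.908]],[[-134.7,193.8,90],[0,0,-0.908]],[[-134.7,193.8,90],[0,0,-0.908]],[[-134.7,193.8,90],[0,0,-0.908]],[[-134.7,193.8,90],[0,0,-0.908]],[[-134.7,193.8,90],[0,0,-0.908]],[[-134.7,193.8,90],[0,0,-0.908]],[[-134.7,193.8,90],[0,0,-0.908]]]}}

```text
time: 8.05
tool_pos: [585.8, -304.9, 180.8]
tcp_rot: [179.9, 0.0, 88.0]
ft_force: [-0.1, -0.5, 0.2]
finger_gap: 80.0
grip_force: 0.0
```

```bash
cat > m3.py <<'E'
from h import *
s,im,d=shot('wrist','w3');print(s['time'],s['tool_pos'],s['tcp_rot'],s['qd'].round(1))
uv,P=cloud('wrist',d,s)
def ax(H):
    w,V=np.linalg.eigh(np.cov(H[:,:2].T));return np.degrees(np.arctan2(*V[::-1,0])),np.degrees(np.arctan2(*V[::-1,1])),np.sqrt(w).round(1)
near=np.hypot(P[:,0]-585,P[:,1]+306)<45
hsv=cv2.cvtColor(im,cv2.COLOR_BGR2HSV)[uv[:,1],uv[:,0]].astype(int)
grey=hsv[:,1]<70
for lo in(48,55,62):
    m=near&grey&(P[:,2]>lo)&(P[:,2]<85);H=P[m];print(lo,m.sum(),H.mean(0).round(1),H.min(0).round(1),H.max(0).round(1),ax(H))
m=near&grey&(P[:,2]>62)&(P[:,2]<85)
msk=np.zeros(d.shape,np.uint8);msk[uv[m][:,1],uv[m][:,0]]=255
c=max(cv2.findContours(msk,0,2)[0],key=cv2.contourArea);b=cv2.minAreaRect(plane('wrist',c.reshape(-1,2),66,s)[:,:2].astype(np.float32));print('rect',b)
# rack from top
f,im2,d2=shot('top','top2');uv,P=cloud('top',d2);o=np.array([575.8,171.3])
e=np.array([np.cos(np.radians(-107.8)),np.sin(np.radians(-107.8))]);X=(P[:,:2]-o)@e;Y=(P[:,:2]-o)@[-e[1],e[0]]
for lo,hi,w in((50,80,25),(83,90,40),(92,115,25),(115,132,25)):
    m=(X>lo)&(X<hi)&(abs(Y)<w)&(P[:,2]>115)&(P[:,2]<165);print('peg X',lo,m.sum(),'Y',Y[m].mean().round(1),Y[m].min().round(1),Y[m].max().round(1),'Xmax',X[m].max().round(1),'zmax',P[m][:,2].max().round(1))
m=(np.hypot(X,Y)<45)&(P[:,2]>195)&(P[:,2]<225);print('handle',P[m].mean(0).round(1),ax(P[m]))
E
python3 m3.py
```

```text
8.05 [ 585.80556865 -304.94871772  180.78529913] [1.79943458e+02 2.60691167e-02 8.80174165e+01] [-0.2  0.  -0.1 -0.  -0.  -0.6]
48 1775 [ 586.6 -305.3   64.5] [ 559.5 -320.    48. ] [ 612.5 -293.2   72.8] (np.float64(-86.27437690364874), np.float64(-176.27437690364874), array([ 7.4, 14.4]))
55 1627 [ 586.7 -305.6   65.6] [ 562.  -320.    55.1] [ 611.  -293.4   72.8] (np.float64(-86.16559845430965), np.float64(-176.16559845430965), array([ 7.3, 13.3]))
62 1282 [ 586.4 -305.9   67.5] [ 566.4 -320.    62. ] [ 606.2 -293.7   72.8] (np.float64(-85.58888916669954), np.float64(-175.58888916669954), array([ 7.1, 10.7]))
rect ((586.4508666992188, -306.86138916015625), (38.829410552978516, 25.936574935913086), 3.6001110076904297)
peg X 50 58 Y 2.4 -5.4 10.2 Xmax 79.5 zmax 142.2
peg X 83 45 Y 2.8 -17.4 24.6 Xmax 90.0 zmax 154.9
peg X 92 46 Y 3.9 -3.8 11.6 Xmax 114.0 zmax 143.7
peg X 115 23 Y 3.8 -3.5 11.8 Xmax 124.3 zmax 142.6
handle [576.2 170.8 211.7] (np.float64(-106.02777313543623), np.float64(163.9722268645638), array([ 4.5, 20.1]))
```

View pics/w3.png

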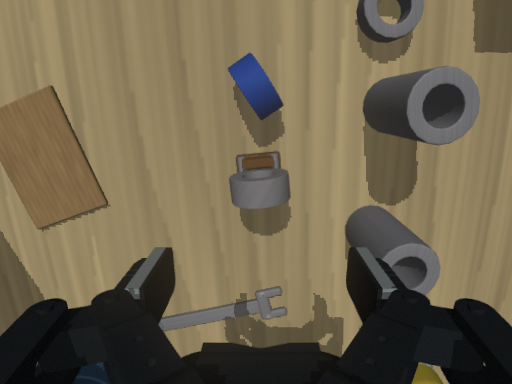

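Wrist view: the grey sleeve in the cradle is at (260,185), with the blue look-alike well clear at (256,86). The sleeve centre is (586.5, -306.5) with its axis at about 94°. Top depth puts the hook at -106°, 3 mm off the middle of the gap, which is good.

```bash
python3 go.py 586.5 -306.5 110 94;python3 go.py 586.5 -306.5 24 94
```

```text
[[-0.4, 1.6, 70.0], [0.0, 0.0, -0.104]] dist 70.0 deg 6.0
[[-0.0, -0.1, 86.0], [0.0, 0.0, -0.0]] dist 86.0 deg 0.0
```

>>> {"method": "jog_arm", "body": {"rows": [[[-0.4,1.6,35],[0,0,-0.104]],[[-0.4,1.6,70],[0,0,-0.104]],[[-0.4,1.6,70],[0,0,-0.104]],[[-0.4,1.6,100],[0,0,-0.104]],[[-0.4,1.6,130],[0,0,-0.104]],[[-0.4,1.6,150],[0,0,-0.104]],[[-0.4,1.6,156],[0,0,-0.104]],[[-0.4,1.6,156],[0,0,-0.104]],[[-0.4,1.6,156],[0,0,-0.104]]]}}

```text
time: 9.05
tool_pos: [588.1, -307.1, 26.4]
tcp_rot: [179.9, 0.1, 94.0]
ft_force: [0.5, -0.4, -0.3]
finger_gap: 79.9
grip_force: 0.0
```

>>> {"method": "jog_arm", "body": {"rows": [[[0,0,0],[0,0,0]],[[0,0,0],[0,0,0]],[[0,0,0],[0,0,0]],[[0,0,0],[0,0,0]],[[0,0,0],[0,0,0]],[[0,0,0],[0,0,0]]], "grip": 45, "force": 60}}

```text
time: 9.65
tool_pos: [586.2, -307.5, 26.2]
tcp_rot: [-179.9, 0.1, 94.0]
ft_force: [-9.7, 0.4, 11.0]
finger_gap: 52.6
grip_force: 62.4
```

>>> {"method": "jog_arm", "body": {"rows": [[[0,0,-5],[0,0,0]],[[0,0,-15],[0,0,0]],[[0,0,-50],[0,0,0]],[[0,0,-90],[0,0,0]],[[0,0,-130],[0,0,0]],[[0,0,-156],[0,0,0]],[[0,0,-156],[0,0,0]],[[0,0,-156],[0,0,0]],[[0,0,-156],[0,0,0]]]}}

```text
time: 10.55
tool_pos: [585.7, -305.7, 177.5]
tcp_rot: [-179.8, -0.1, 94.0]
ft_force: [0.7, 0.5, -3.7]
finger_gap: 52.4
grip_force: 64.2
```

```bash
cat > m4.py <<'E'
from h import *
import sys
s=r.sense();print(s['time'],s['tool_pos'],s['tcp_rot'],s['ft_force'],s['finger_gap'],s['qd'].round(1))
n=sys.argv[1]
T=np.eye(4);T[:3,:3]=R.from_euler('xyz',s['tcp_rot'],degrees=True).as_matrix();T[:3,3]=s['tool_pos']
for cam in ['wrist','side']:
    s,im,d=shot(cam,cam+n);uv,P=cloud(cam,d,s)
    t=(P-T[:3,3])@T[:3,:3]      # tool coordinates
    hsv=cv2.cvtColor(im,cv2.COLOR_BGR2HSV)[uv[:,1],uv[:,0]].astype(int)
    m=(abs(t[:,0])<22)&(abs(t[:,1])<24)&(t[:,2]>-50)&(t[:,2]<20)
    q=t[m];print(cam,m.sum(),q.min(0).round(1),q.max(0).round(1))
    fx=q[:,0]>q[:,0].max()-3 if cam=='wrist' else q[:,0]<q[:,0].min()+3
    print(' face',fx.sum(),q[fx].mean(0).round(1),'percentiles x',np.percentile(q[:,0],[1,5,20,50,80,95,99]).round(1),'z',np.percentile(q[:,2],[1,5,50,95,99]).round(1))
    v,u=uv[m][:,1],uv[m][:,0];print(' px',u.min(),u.max(),v.min(),v.max())
E
python3 m4.py 4
```

```text
10.55 [ 585.72579239 -305.66943996  177.48163103] [-1.79831270e+02 -1.26268041e-01  9.40146347e+01] [ 0.73775409  0.50497173 -3.66350315] 52.38141744854896 [-0.1  0.7  0.6 -0.   0.   0. ]
wrist 11207 [-11.5 -24.  -45.3] [14.  24.   9.2]
 face 4205 [ 12.8   0.3 -23.9] percentiles x [-10.2  -8.2  -1.6   7.7  12.8  13.3  13.6] z [-44.3 -43.7 -37.1  -1.6   4.9]
 px 199 319 222 330
side 257 [-12.4 -23.3 -44.1] [16.2 24.  10.1]
 face 31 [-10.4  -2.2 -18.1] percentiles x [-11.5 -10.4  -8.7  -6.7   4.1  11.9  14.9] z [-43.4 -42.7 -20.2   2.8   9.3]
 px 297 314 190 210
```

```bash
echo '[586.5,-306.5,180,93.96]'>cmd.json; cp cmd.json c0.json; python3 go.py 534.3 26.3 200 74;python3 go.py 534.3 26.3 115.5 74
python3 - <<'E'
from h import *
f=np.load('pics/wrist4.npz');im,d=f['im'],f['d'];c=r.camera_params('wrist')
m=np.zeros(d.shape,bool);m[222:331,199:320]=1;m&=d>0
v,u=np.nonzero(m);uv=np.c_[u,v];T=np.array(c['tool_from_camera']);t=(rays('wrist',uv)*d[v,u][:,None])@T[:3,:3].T+T[:3,3]
k=(t[:,0]>11)&(t[:,0]<14.5)&(abs(t[:,1])<25)&(t[:,2]>-44)
q=t[k];A=np.c_[q[:,1:],np.ones(len(q))];print('face x=a*y+b*z+c',np.linalg.lstsq(A,q[:,0],rcond=None)[0],k.sum(),q[:,2].min(),q[:,2].max())
cv2.imwrite('pics/wrist4c.png',cv2.resize(im[190:384,130:390],None,fx=3,fy=3))
E
```

```text
[[335.6, -29.1, -20.0], [-0.0, -0.0, 0.348]] dist 337.0 deg 19.9
[[0.0, 0.0, 84.5], [-0.0, -0.0, 0.0]] dist 84.0 deg 0.0
face x=a*y+b*z+c [ 2.32815739e-03 -3.10695971e-03  1.26961108e+01] 4257 -43.99186391011605 9.18984299781684
```

View pics/wrist4c.png

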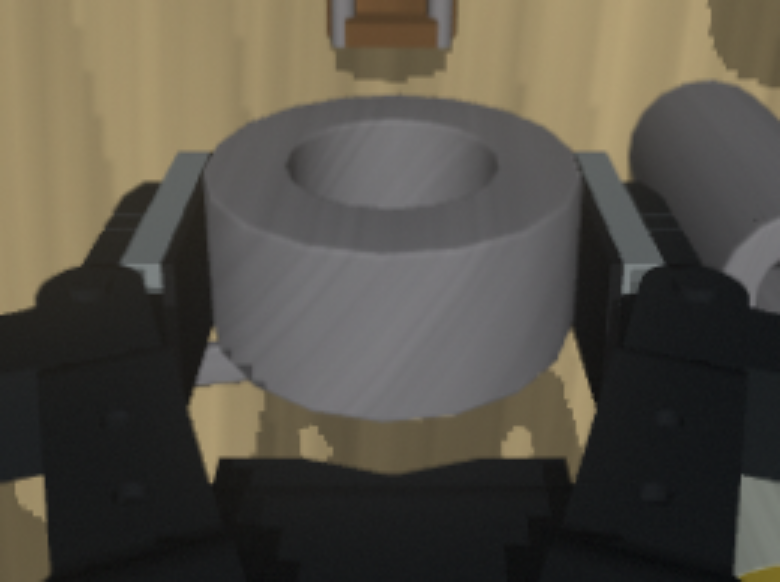

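The sleeve sits square between the pads, with its bore centre at crop (393,165) and its face at tool x = 12.7. Moving to the front of the hook.

>>> {"method": "jog_arm", "body": {"rows": [[[40,-3,-20],[0,0,0.04]],[[80,-7,-20],[0,0,0.08]],[[120,-10,-20],[0,0,0.12]],[[160,-14,-20],[0,0,0.17]],[[200,-17,-20],[0,0,0.21]],[[240,-21,-20],[0,0,0.25]],[[280,-24,-20],[0,0,0.29]],[[315,-27,-20],[0,0,0.33]],[[335.6,-29.1,-20],[0,0,0.348]],[[335.6,-29.1,-20],[0,0,0.348]]]}}

```text
time: 11.65
tool_pos: [533.0, 29.1, 198.5]
tcp_rot: [-179.8, -0.0, 74.2]
ft_force: [-0.8, -0.5, -2.5]
finger_gap: 52.6
grip_force: 64.4
```

>>> {"method": "jog_arm", "body": {"rows": [[[0,0,25],[0,0,0]],[[0,0,50],[0,0,0]],[[0,0,70],[0,0,0]],[[0,0,84.5],[0,0,0]],[[0,0,84.5],[0,0,0]],[[0,0,84.5],[0,0,0]],[[0,0,84.5],[0,0,0]]]}}

```text
time: 12.35
tool_pos: [535.3, 26.1, 116.9]
tcp_rot: [179.9, -0.0, 74.1]
ft_force: [0.5, 0.2, -3.0]
finger_gap: 52.7
grip_force: 64.3
```

```bash
cat > m5.py <<'E'
from h import *
import sys
s,im,d=shot('wrist',sys.argv[1]);print(s['time'],s['tool_pos'],s['tcp_rot'],s['ft_force'],s['finger_gap'])
c=r.camera_params('wrist');T=np.array(c['tool_from_camera'])
v,u=np.nonzero(d>0);uv=np.c_[u,v];t=(rays('wrist',uv)*d[v,u][:,None])@T[:3,:3].T+T[:3,3]
hook=lambda lo,hi:(t[:,0]>lo)&(t[:,0]<hi)&(abs(t[:,1])<26)&(t[:,2]>-50)&(t[:,2]<10)
for lo in range(14,90,4):
    q=t[hook(lo,lo+4)]
    if len(q)>5: print(lo,len(q),'y',q[:,1].min().round(1),q[:,1].max().round(1),'ytop',q[q[:,2]<q[:,2].min()+2,1].mean().round(1),'ztop',q[:,2].min().round(1))
q=t[(t[:,0]>8)&(t[:,0]<14.5)&(abs(t[:,1])<24)&(t[:,2]>-50)&(t[:,2]<15)];print('sleeve face',q[:,0].max(),np.median(q[:,0]),'ztop',q[:,2].min())
cv2.imwrite(f'pics/{sys.argv[1]}c.png',cv2.resize(im[100:384,110:410],None,fx=2.1,fy=2.1))
E
python3 m5.py w5
```

```text
12.35 [535.32569025  26.05645309 116.85693182] [ 1.79883534e+02 -2.53449875e-02  7.40638669e+01] [ 0.49993868  0.23256437 -2.98215321] 52.69547972703271
14 35 y -21.2 25.3 ytop 4.8 ztop -42.3
26 232 y -7.6 8.1 ytop 0.1 ztop -28.5
30 413 y -7.5 8.0 ytop 0.4 ztop -28.3
34 393 y -7.4 8.0 ytop 0.6 ztop -25.5
38 372 y -7.4 8.0 ytop 0.1 ztop -22.9
42 372 y -7.3 7.8 ytop 0.4 ztop -22.5
46 392 y -7.8 8.3 ytop -0.1 ztop -23.0
50 415 y -7.6 8.2 ytop 0.1 ztop -23.0
54 411 y -7.6 8.1 ytop 0.1 ztop -23.3
58 423 y -7.5 8.1 ytop 0.5 ztop -23.2
62 654 y -21.5 20.9 ytop 0.4 ztop -36.6
66 1134 y -21.4 21.8 ytop 0.3 ztop -36.8
70 456 y -7.8 8.3 ytop 0.0 ztop -22.9
74 481 y -7.6 8.2 ytop 0.1 ztop -22.8
78 475 y -7.5 8.2 ytop 0.1 ztop -23.2
82 488 y -7.4 8.1 ytop 0.4 ztop -22.9
86 497 y -7.8 8.0 ytop 0.2 ztop -22.7
sleeve face 14.265855848311375 12.948784585266651 ztop -45.84747543999684
```

View pics/w5c.png

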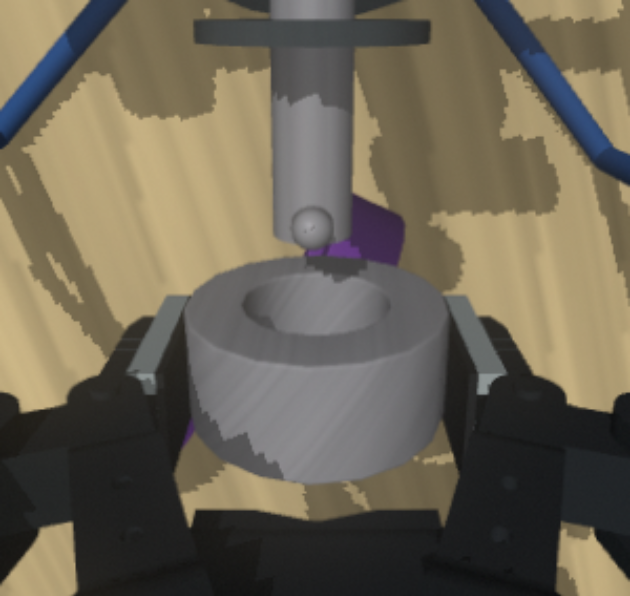

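Wrist view: the nose at (313,228) and the peg are in line with the bore at (316,303). Lateral offset is about 0, the sleeve is about 3 mm above the peg axis, and its face is about 50 mm from the flange. Sliding on.

>>> {"method": "jog_arm", "body": {"rows": [[[5,0,0],[0,0,0]],[[10,0,0],[0,0,0]],[[14,0,0],[0,0,0]],[[18,0,0],[0,0,0]],[[23,0,0],[0,0,0]],[[28,0,0],[0,0,0]],[[33,0,0],[0,0,0]],[[38,0,0],[0,0,0]],[[42,0,0],[0,0,0]],[[42,0,0],[0,0,0]]]}}

```text
time: 13.4
tool_pos: [545.9, 67.2, 115.5]
tcp_rot: [-180.0, -0.0, 74.1]
ft_force: [-0.8, 0.3, -3.8]
finger_gap: 52.6
grip_force: 64.3
```

```bash
python3 m5.py w6
```

```text
13.4 [545.92813456  67.22460985 115.46406652] [-1.79997104e+02 -6.05826043e-03  7.41022788e+01] [-0.82314796  0.25650274 -3.82713973] 52.58989661526235
14 141 y -18.5 25.4 ytop -1.0 ztop -43.6
18 24 y -19.8 21.5 ytop 1.5 ztop -35.8
22 1965 y -20.4 23.1 ytop 1.6 ztop -38.4
26 1469 y -20.4 23.2 ytop 2.5 ztop -37.4
30 364 y -6.2 9.2 ytop 1.2 ztop -24.1
34 368 y -6.7 9.2 ytop 1.3 ztop -24.2
38 382 y -6.5 9.0 ytop 1.5 ztop -23.9
42 394 y -6.4 9.0 ytop 1.3 ztop -24.0
46 400 y -6.4 9.5 ytop 1.5 ztop -24.1
50 415 y -6.3 9.3 ytop 1.5 ztop -24.5
54 419 y -6.2 9.2 ytop 1.7 ztop -24.5
58 432 y -6.2 9.1 ytop 1.3 ztop -24.2
62 438 y -6.6 9.0 ytop 1.5 ztop -24.0
66 455 y -6.6 9.4 ytop 1.8 ztop -25.0
70 461 y -6.5 9.3 ytop 1.2 ztop -24.3
74 494 y -6.4 9.2 ytop 1.5 ztop -24.0
78 484 y -6.3 9.2 ytop 1.5 ztop -24.4
82 1226 y -8.3 10.7 ytop 1.4 ztop -50.0
86 813 y -15.2 17.8 ytop 0.7 ztop -50.0
sleeve face 14.486763806796596 12.944426792504316 ztop -45.15201045928677
```

>>> {"method": "jog_arm", "body": {"rows": [[[2,0.5,0],[0,0,0]],[[4,1,0],[0,0,0]],[[6,1,0],[0,0,0]],[[7,1,0],[0,0,0]],[[7,1,0],[0,0,0]]]}}

```text
time: 13.95
tool_pos: [548.7, 73.3, 115.5]
tcp_rot: [-180.0, -0.0, 74.1]
ft_force: [0.3, 0.2, -3.6]
finger_gap: 52.7
grip_force: 64.3
```

>>> {"method": "jog_arm", "body": {"rows": [[[0.5,0,0],[0,0,0]],[[1,0,0],[0,0,0]],[[1,0,0],[0,0,0]]]}}

```text
time: 14.25
tool_pos: [549.0, 74.1, 115.5]
tcp_rot: [-180.0, -0.0, 74.1]
ft_force: [-0.7, -0.7, -2.9]
finger_gap: 52.6
grip_force: 64.3
```

>>> {"method": "jog_arm", "body": {"rows": [[[0.5,0,0],[0,0,0]],[[1,0,0],[0,0,0]],[[1,0,0],[0,0,0]]]}}

```text
time: 14.55
tool_pos: [549.3, 75.1, 115.5]
tcp_rot: [180.0, -0.0, 74.1]
ft_force: [-0.3, 0.2, -2.7]
finger_gap: 52.7
grip_force: 64.3
```

>>> {"method": "jog_arm", "body": {"rows": [[[0.5,0,0],[0,0,0]],[[1,0,0],[0,0,0]],[[1,0,0],[0,0,0]]]}}

```text
time: 14.85
tool_pos: [549.4, 75.5, 115.5]
tcp_rot: [-180.0, 0.1, 74.1]
ft_force: [-2.0, -3.5, -0.8]
finger_gap: 52.6
grip_force: 64.5
```

>>> {"method": "jog_arm", "body": {"rows": [[[0.5,0,0],[0,0,0]],[[0.8,0,0],[0,0,0]],[[0.8,0,0],[0,0,0]]]}}

```text
time: 15.15
tool_pos: [549.4, 75.6, 115.5]
tcp_rot: [-180.0, 0.1, 74.0]
ft_force: [-3.6, -7.6, -0.1]
finger_gap: 52.6
grip_force: 64.7
```

>>> {"method": "jog_arm", "body": {"rows": [[[0.3,0,0],[0,0,0]],[[0.3,0,0],[0,0,0]],[[0.3,0,0],[0,0,0]],[[0.3,0,0],[0,0,0]],[[0.3,0,0],[0,0,0]],[[0.3,0,0],[0,0,0]]]}}

```text
time: 15.75
tool_pos: [549.4, 75.6, 115.5]
tcp_rot: [-180.0, 0.1, 74.0]
ft_force: [-4.2, -9.7, 0.6]
finger_gap: 52.7
grip_force: 64.7
```

>>> {"method": "jog_arm", "body": {"rows": [[[-0.7,0,0],[0,0,0]],[[-1.3,0,0],[0,0,0]],[[-1.3,0,1],[0,0,0]],[[-1.3,0,2],[0,0,0]],[[-1.3,0,3],[0,0,0]],[[-1.3,0,4],[0,0,0]],[[-1.3,0,5],[0,0,0]],[[-1.3,0,6],[0,0,0]],[[-1.3,0,6],[0,0,0]]]}}

```text
time: 16.65
tool_pos: [549.7, 75.5, 109.5]
tcp_rot: [180.0, 0.0, 74.1]
ft_force: [-0.4, -6.2, -2.7]
finger_gap: 52.7
grip_force: 64.5
```

```bash
python3 m5.py w7 | grep -v '^[3-8][0-9] [0-9]* y -[0-6]\.[0-8].*-4'
```

```text
16.65 [549.67248334  75.47670366 109.45364339] [1.79970504e+02 2.91517366e-02 7.40669115e+01] [-0.40687319 -6.17006452 -2.67751543] 52.67465739319499
14 3571 y -21.9 24.2 ytop -0.1 ztop -43.9
18 369 y -16.5 13.7 ytop 4.4 ztop -42.5
22 366 y -7.6 7.8 ytop 0.0 ztop -30.1
26 379 y -7.5 7.7 ytop -0.1 ztop -30.1
30 391 y -8.0 7.6 ytop 0.0 ztop -30.2
34 404 y -7.9 8.0 ytop 0.2 ztop -30.9
38 421 y -7.7 8.0 ytop 0.1 ztop -30.6
42 432 y -7.7 7.9 ytop 0.1 ztop -30.3
46 437 y -7.6 7.8 ytop 0.2 ztop -30.4
50 443 y -7.9 7.7 ytop 0.1 ztop -30.1
54 463 y -7.9 8.0 ytop 0.1 ztop -30.2
58 492 y -7.8 8.1 ytop 0.1 ztop -30.3
62 470 y -7.7 7.9 ytop 0.2 ztop -30.2
66 505 y -7.6 7.9 ytop 0.2 ztop -30.7
70 516 y -8.0 7.8 ytop 0.1 ztop -30.6
74 487 y -11.1 11.3 ytop 0.9 ztop -49.9
78 75 y -15.6 16.6 ytop 9.8 ztop -49.9
sleeve face 14.493597075214929 12.04823155707939 ztop -45.32225409831818
```

>>> {"method": "jog_arm", "body": {"rows": [[[0,0,0.5],[0,0,0]],[[0,0,1],[0,0,0]],[[0,0,1.5],[0,0,0]],[[0,0,1.8],[0,0,0]],[[0,0,1.8],[0,0,0]]]}}

```text
time: 17.2
tool_pos: [549.7, 75.5, 107.8]
tcp_rot: [180.0, 0.0, 74.1]
ft_force: [-0.9, -5.1, -1.7]
finger_gap: 52.7
grip_force: 64.7
```

>>> {"method": "jog_arm", "body": {"rows": [[[0,0,0.4],[0,0,0]],[[0,0,0.7],[0,0,0]],[[0,0,0.7],[0,0,0]]]}}

```text
time: 17.5
tool_pos: [549.7, 75.5, 107.1]
tcp_rot: [180.0, 0.0, 74.1]
ft_force: [-0.1, -5.3, 0.1]
finger_gap: 52.4
grip_force: 64.7
```

>>> {"method": "jog_arm", "body": {"rows": [[[0,0,0.3],[0,0,0]],[[0,0,0.5],[0,0,0]],[[0,0,0.5],[0,0,0]],[[0,0,0.5],[0,0,0]]]}}

```text
time: 17.9
tool_pos: [549.7, 75.5, 106.7]
tcp_rot: [180.0, 0.0, 74.1]
ft_force: [-1.8, -4.7, -1.2]
finger_gap: 52.6
grip_force: 64.7
```

>>> {"method": "jog_arm", "body": {"rows": [[[0,0,0.3],[0,0,0]],[[0,0,0.6],[0,0,0]],[[0,0,0.6],[0,0,0]],[[0,0,0.6],[0,0,0]]]}}

```text
time: 18.3
tool_pos: [549.8, 75.5, 106.3]
tcp_rot: [180.0, 0.0, 74.1]
ft_force: [-3.2, -4.7, 1.8]
finger_gap: 52.6
grip_force: 64.9
```

Seated (z force has risen 4.5 N from baseline). Releasing.

>>> {"method": "jog_arm", "body": {"rows": [[[0,0,0],[0,0,0]],[[0,0,0],[0,0,0]],[[0,0,0],[0,0,0]]], "force": 20}}

```text
time: 18.6
tool_pos: [549.8, 75.5, 106.3]
tcp_rot: [180.0, 0.0, 74.1]
ft_force: [-1.9, -5.0, 1.9]
finger_gap: 52.8
grip_force: 64.8
```

>>> {"method": "jog_arm", "body": {"rows": [[[0,0,0],[0,0,0]],[[0,0,0],[0,0,0]],[[0,0,0],[0,0,0]],[[0,0,0],[0,0,0]],[[0,0,0],[0,0,0]]], "grip": 74}}

```text
time: 19.1
tool_pos: [549.6, 76.0, 106.0]
tcp_rot: [180.0, -0.0, 74.1]
ft_force: [0.1, -0.1, 0.3]
finger_gap: 74.5
grip_force: 0.0
```

```bash
python3 m5.py w8 | grep -E '^(14|18|22|26|30|sleeve|1[0-9]\.)'
```

```text
19.1 [549.57189229  76.03314475 105.96698668] [ 1.79991433e+02 -1.31939935e-02  7.40828113e+01] [ 0.12515027 -0.10208134  0.25762434] 74.45060467958368
14 3768 y -21.7 22.1 ytop 0.0 ztop -47.6
18 384 y -7.5 8.1 ytop 0.0 ztop -33.8
22 392 y -7.4 8.0 ytop 0.3 ztop -33.6
26 398 y -7.3 7.9 ytop 0.4 ztop -33.5
30 412 y -7.7 8.3 ytop 0.1 ztop -33.7
sleeve face 14.492436596108057 11.236513748821302 ztop -47.395596330298886
```

View pics/w8c.png

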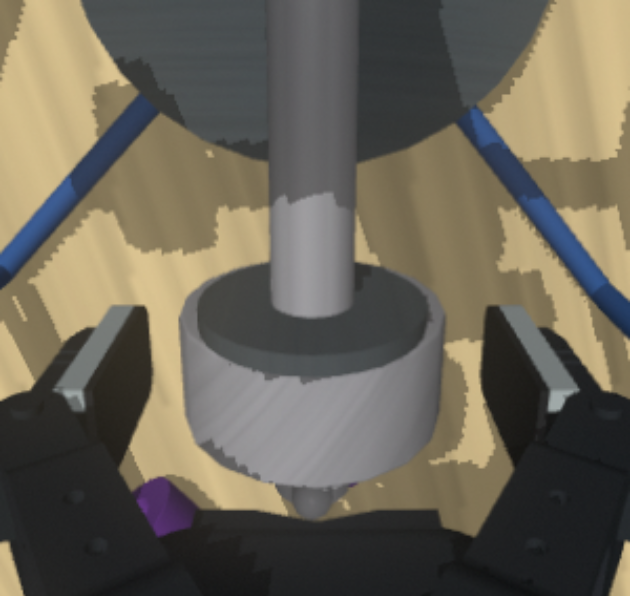

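The sleeve hangs on the peg, flush and square behind the flange at (313,330), and the pads are clear on both sides. Retracting upward.

>>> {"method": "jog_arm", "body": {"rows": [[[0,0,-10],[0,0,0]],[[0,0,-30],[0,0,0]],[[0,0,-60],[0,0,0]],[[0,0,-95],[0,0,0]],[[0,0,-130],[0,0,0]],[[0,0,-150],[0,0,0]],[[0,0,-150],[0,0,0]],[[0,0,-150],[0,0,0]],[[0,0,-150],[0,0,0]],[[0,0,-150],[0,0,0]]]}}

```text
time: 20.15
tool_pos: [548.6, 75.8, 254.1]
tcp_rot: [-179.8, 0.1, 74.1]
ft_force: [-0.1, -0.3, 0.2]
finger_gap: 73.9
grip_force: 0.0
```

```bash
python3 - <<'E'
from h import *
s,im,d=shot('wrist','w9');print(s['time'],s['tool_pos'],s['tcp_rot'],s['ft_force'])
uv,P=cloud('wrist',d,s);o=np.array([575.8,171.3]);a=np.radians(-106);e=np.array([np.cos(a),np.sin(a)]);X=(P[:,:2]-o)@e;Y=(P[:,:2]-o)@[-e[1],e[0]]
m=(X>75)&(X<130)&(abs(Y)<35)&(P[:,2]>135);q=np.c_[X,Y,P[:,2]][m]
k=q[:,2]>146;print('flange/sleeve top',k.sum(),q[k].min(0),q[k].max(0),np.median(q[k],0))
for lo in range(80,130,4):
    k=(q[:,0]>=lo)&(q[:,0]<lo+4); 
    if k.sum()>5: print(lo,k.sum(),'y',q[k,1].min().round(1),q[k,1].max().round(1),'ztop',q[k,2].max().round(1))
E
```

```text
20.15 [548.64118582  75.78510093 254.14499811] [-1.79842935e+02  5.12237395e-02  7.40707629e+01] [-0.12258162 -0.28593165  0.21371172]
flange/sleeve top 14662 [ 78.6887461  -34.99917666 146.00250671] [110.32927798  34.99687709 350.43312881] [ 83.5043297    0.38926641 336.36412203]
80 8127 y -35.0 35.0 ztop 349.7
84 729 y -35.0 34.9 ztop 346.1
88 5276 y -35.0 35.0 ztop 342.0
92 296 y -35.0 25.4 ztop 333.3
96 302 y -35.0 25.5 ztop 333.6
100 262 y -34.4 25.6 ztop 331.6
104 264 y -22.3 25.7 ztop 151.1
108 129 y -21.3 24.9 ztop 151.4
112 31 y -5.2 6.9 ztop 139.5
116 85 y -4.3 8.7 ztop 145.2
120 52 y -4.3 7.9 ztop 144.7
```

View pics/w9.png

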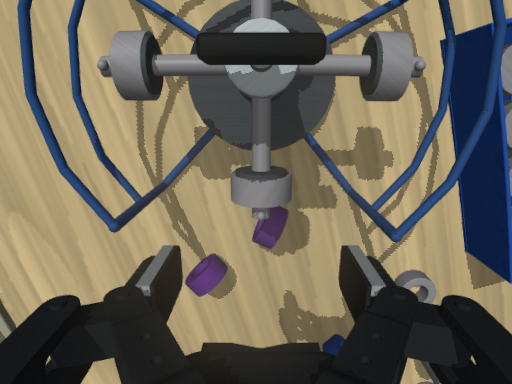

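The sleeve hangs against the flange at (261,187) in the middle of the gap, the other hung sleeves in view are in place, and the gripper is clear. Its outer face is at X≈112 mm, exactly as expected when pressed home.

```bash
python3 -c "
from bench import r
print(r.hand_in())"
```

```text
the job is handed in; nothing more can be done
None
```

The job is handed in: I turned the empty hook to the middle of the gap (about 3 mm off), pressed the sleeve home at about 10 N for about 0.6 s, and left it hanging on the hook with the gripper clear at about 20 s; the judge's verdict was not shown.

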